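# Click a powder-feed wheel of the air-abrasive unit to its mark

## Robot

A 6-joint arm with a two-finger parallel gripper is mounted at the origin on the work surface. World frame = base frame: x ahead of the robot, y to its left, z up, the work surface at z = 0. Lengths are in m, angles in rad, forces in N, time in s.
With the tool pointing down it reaches from about 0.225 to 0.875 m from the base axis. Payload 3.4 kg.
Tool frame: the origin (TCP) lies midway between the tips of the shut fingers; the grasp point (between the pads) lies 19 mm behind it (manip.pinch_z is the z of the grasp point in the tool frame, in m); z points along the fingers, x is the direction in which the jaws open and shut, and the axes are right-handed (so a half turn about z gives the same grasp; the last joint's range is limited). The gripper opens to 85 mm and grips with 20 to 120 N. Pads are 22 mm wide; open, the fingers measure 114 mm over their backs; the gripper's body (76 mm by 85 mm) begins 54 mm behind the grasp point. The pads swing forward as they close: fully open they stand 13 mm farther back than shut.
Start: joints at [-1.312, 0.276, 1.505, -0, 1.361, -0.121], TCP at [0.213, -0.534, 0.231] pointing down, gripper open.
Joint ranges: [-2.89, 2.89], [-0.75, 2.08], [0.22, 2.7], [-1.18, 4.32], [0.11, 2.71], [-2.7, 2.7]. Speed limits (rad/s): [2.57, 2.57, 3.14, 3.14, 3.14, 3.14].

## Interface

Orientations are given as a unit quaternion [w, x, y, z].
In Python, from rig import manip gives the robot as it stands. The module is installed in compiled form; this text tells all that it offers.
- The arm moves only by the tool drive_tool, never from a script. Its argument "steps" is a list of rows, each a list of 5 numbers: the shift along the tool's x, y, z in mm, then the turn about the tool's z in rad, then the gripper command: -1 is shut, 1 is fully open, values between are in proportion. A call has 1 to 5 rows; each row is the pose to reach, as a shift and turn from the pose measured when the call began, along the tool's axes at that moment; what a row does not reach only later rows make up. A row lasts 1/10 s, in which the tool goes at most 50 mm and 8.59 degrees, less where a joint would pass 70% of its speed; a pose out of reach is approached as far as the arm can. A call with a gripper value outside its range is refused whole. The fingers move at their own pace and stop on an object; "squeeze" is the grip in N (left out, the last holds). Time passes only in rows, so rows that repeat a pose let the fingers close. It gives the time, the measured TCP pose, the force and the opening at its end, in the units of the state.
- manip.get_state(): the state, without advancing time (a new reading comes with each control period).
- manip.get_image(name): name is "side" or "top" or "wrist"; returns the picture (420x560x3 uint8, blue, green, red); there is no depth.
- manip.get_calibration(name): a dict with "camera_matrix" (3x3 intrinsics, pixels), "rvec" (rotation vector, rad) and "tvec" (3), from world to camera coordinates, as OpenCV has them. Camera axes: x right, y down, z forward; pixel columns grow to the right and rows downward; lengths in m; the calibration is good to about 2 mm. A picture is of the moment at which its call begins: read the wrist's pose just before it. get_calibration takes no time and is no camera call; for the wrist camera it gives the pose at the moment of the call.
- manip.sign_off(): hands the job in, once; it reports no verdict.
Trained networks look in the newest picture that a camera, given by its name, has taken for a name from the list of things; names that differ only in an ending like _2 or _b are one class to them, and where a whole thing is asked for, a point or a joint stands for the part that bears it (a point fixed in the world has none). Each returns a list of dicts, best first, with "conf" (0 to 1); they miss things now and then, are a little off and sometimes report something else, mostly with a low value. They report only what shows in the picture. A call takes as long as a camera call.
- manip.masks_of(camera, name): "pixels" (420x560 bool, what is visible of it) and "location" ([column, row] in pixels, amid what is visible of it).
The state is a dict: "clock": time; "qpos": joint angles; "qd": joint speeds; "effort": joint torques, N m; "position": TCP position; "ee_rot": TCP orientation; "contact_force": force on the tool from outside, world axes, zero at the start; "moment": the same for the moment, N m; "width": finger opening in m.
Only numpy, scipy, OpenCV 4.12 (cv2) and the standard library are available. Lean on these libraries where they do the work, as an engineer would, in place of code of your own. Each camera call takes 0.05 s, during which the arm holds its last target.

## Task

On the air-abrasive unit, open the powder feed of the wide tank: with a fingertip, flick the ribbed wheel beside that tank round click by click, its top going towards the tank, until its white line stands at the steel pointer, and do not run a click past it. Flick it gently, without pinching it; leave the narrow tank's wheel as it is set, and do not shift or pick up anything lying about.

Things in the scene. Friction and masses are not known exactly. Their poses are not given: they have to be found in the camera images.
- unit: the air-abrasive unit's grey steel cabinet, fixed on the bench, 200 x 350 mm, 60 mm high; origin: centre of its underside; x away from its front, y to its left. On it stand two fixed feeders side by side (axles 160 mm apart) and, on the strip in front of them, a gauge and a regulator knob (tops 80 and 86 mm above the bench). A blasting pencil stands in a holder at its far side (118 mm high).
- big_feed: the wide tank's feeder, on the left or right of the cabinet: a dark steel base plate 70 x 145 mm, 16 mm thick, with a clear tank 54 mm wide under a black lid (top 76 mm above the plate's underside) on its +y half and the feed wheel in a fork on its -y half. Origin: centre of the plate's underside, 60 mm above the bench; x along the axle, y from wheel to tank, z up.
- big_feed_axle (a point): centre of the wide tank's wheel, 120 mm above the bench, axes as its feeder's. Black, upright like a cartwheel, 14 mm wide, 70 mm across over eight straight ribs, 5.5 mm thick, that stand 10 mm out of a 49 mm drum. Resting, a gap is straight up, with ribs 22.5 degrees either side. Fork cheeks (x +10 to +15, -21 to -26 mm) reach 12 mm above the axle, the tank lid 16 mm; above that all is free.
- big_wheel (a joint): angle of the wide tank's wheel, rad: 0 = white line at the pointer, negative = clicks still to go; grows as the wheel's top moves towards the tank. Eight clicks a turn, 0.785 apart, held by a spring plunger: about 3 N on a rib takes it over; past half-way it jumps to the next click by itself, if nothing is in a rib's way (or back, if let go sooner). Stops at -4.16 and +1.81.
- big_wheel_line (a point): the white line on the wide tank's wheel, 10 to 12 mm wide: it lies across the bottom of one gap between two ribs, 24.5 mm from the axle, and runs down both faces of the wheel; this point is its middle on the drum and goes round with the wheel.
- big_feed_pointer (a point): tip of the wide tank's steel pointer, a small cone on a post between wheel and tank, at the height of the axle and 36 mm from it, pointing at the wheel; fixed.
- small_feed: the narrow tank's feeder, at the cabinet's other place: the same in all but its tank, which is 34 mm wide; same origin and axes.
- small_feed_axle (a point): centre of the narrow tank's wheel, which is just like the other; axes as its feeder's. To be left alone.
- small_wheel (a joint): angle of the narrow tank's wheel, rad, counted as for the other; set somewhere at the start and to stay there.
- small_wheel_line (a point): the white line on the narrow tank's wheel, its middle on the drum, 24.5 mm from the axle.
- spare_lid_mid (a point): a spare black screw lid, 42 mm across and 15 mm high, lying on the cabinet's front strip; its middle. Bystander.
- pick: a straight steel pick, 8 mm thick and 100 mm long, lying on the cabinet's front strip; origin under its middle. Bystander.
- vertebra_mid (a point): a fossil vertebra, about 120 mm long and 48 mm high, lying on the bench left of the unit; a point in its round body half-way up. Bystander.
- jar_mid (a point): an amber jar, 60 mm across and 75 mm high, standing on the bench right of the unit; its centre. Bystander.
- brush: a flat brush, 170 mm long and 20 mm high, lying on the bench; origin under its middle. Bystander.
- scoop: a metal powder spoon, 160 mm long, about 20 mm high, lying on the bench; origin under its middle. Bystander.
- fragment_mid (a point): a piece of bone in rock, 55 x 34 x 33 mm, lying on the bench; its middle. Bystander.

How it is judged:
At the end, for the whole second after the job is handed in: The wide tank's wheel rests in the click at which its white line is at its pointer (joint within 0.2 rad of 0, still); the narrow tank's wheel is where it was (line within 6 mm), and every loose thing lies within 15 mm of where it lay (value of joint big_wheel between -0.2 and 0.2 rad and velocity of joint big_wheel between -0.1 and 0.1 rad/s and distance of small_wheel_line from where it was at the start of the episode below 0.006 m and distance of each of spare_lid_mid, pick, vertebra_mid, jar_mid, brush, scoop, fragment_mid from where it was at the start of the episode below 0.015 m); the robot touches nothing.
It fails at once if the wide tank's wheel is run a click past the pointer (more than 0.5 rad) (value of joint big_wheel above 0.5 rad).
It fails at once if the narrow tank's wheel is turned (distance of small_wheel_line from where it was at the start of the episode above 0.012 m).
It fails at once if a feeder or the cabinet is pushed hard or the wheel pinched (over 30 N) (contact force between any of the arm, the fingers and big_feed above 30 N or contact force between any of the arm, the fingers and small_feed above 30 N or contact force between any of the arm, the fingers and unit above 30 N).
It fails at once if a loose thing is shifted or lifted by more than 15 mm (distance of any of spare_lid_mid, pick, vertebra_mid, jar_mid, brush, scoop, fragment_mid from where it was at the start of the episode above 0.015 m).
It also fails if it takes over 45 s, if anything falls off the work surface, if the arm or the gripper's body presses on something with over 40 N, if the wrist force passes 120 N, or if a joint passes its speed limit or range.

## Working session

There is one attempt and no reset: what is moved stays moved. The work goes in short steps, Python scripts to look and compute and a tool call to move; the robot and the scene stay as the last step left them, time stands still between calls to the robot, and variables do not carry over. Pictures are saved under pics/ and viewed, and the job is handed in when it is done.

Besides the shell and the picture viewer there is one more tool, called after "Call:" as a command line: name --pt "numbers of a row" for each row, then --argument value for the rest. drive_tool: Moves the arm, as the interface text tells. Its arguments: {"type":"object","properties":{"steps":{"type":"array","items":{"type":"array","items":{"type":"number"}}},"squeeze":{"type":"number"}},"required":["steps"]}

```bash
mkdir -p pics; cat > h.py <<'E'
import numpy as np, cv2
from rig import manip
def cal(n):
    c=manip.get_calibration(n);K=np.array(c["camera_matrix"]);R=cv2.Rodrigues(np.array(c["rvec"],float))[0];t=np.array(c["tvec"],float).ravel()
    return K,R,t
def ray(n,px,c=None):
    K,R,t=c or cal(n);d=R.T@np.linalg.inv(K)@np.array([px[0],px[1],1.]);o=-R.T@t
    return o,d/np.linalg.norm(d)
def atz(n,px,z,c=None):
    o,d=ray(n,px,c);return o+d*(z-o[2])/d[2]
def proj(n,P,c=None):
    K,R,t=c or cal(n);p=K@(R@np.array(P,float)+t);return p[:2]/p[2]
def tri(l):
    A=np.zeros((3,3));b=np.zeros(3)
    for o,d in l:
        M=np.eye(3)-np.outer(d,d);A+=M;b+=M@o
    return np.linalg.solve(A,b)
E
python3 - <<'E'
from h import *
s=manip.get_state();print(s)
for n in ["side","top","wrist"]:
    im=manip.get_image(n);cv2.imwrite(f"pics/{n}0.png",im)
    for k in ["big_feed","big_wheel","big_wheel_line","big_feed_pointer","big_feed_axle","small_feed","small_wheel_line","small_feed_axle","unit"]:
        try: print(n,k,[(np.round(m["location"]),round(m["conf"],2),int(m["pixels"].sum())) for m in manip.masks_of(n,k)][:3])
        except Exception as e: print(n,k,e)
E
```

```text
{'clock': 0.0, 'qpos': array([-1.31199378e+00,  2.76592876e-01,  1.50614235e+00,  7.56222116e-07,
        1.36070907e+00, -1.21009863e-01]), 'qd': array([ 0.00106997, -0.00265109,  0.00065423, -0.00199427, -0.00164172,
       -0.00047993]), 'effort': array([-1.44569134e-03, -4.16782486e+01, -2.45808381e+01, -3.31723504e-04,
        1.11399003e-02, -2.07185224e-06]), 'position': array([ 0.21303067, -0.53350337,  0.23043726]), 'ee_rot': array([-6.08312578e-04,  8.27872252e-01, -5.60915927e-01, -6.97926203e-04]), 'contact_force': array([-0.26503517, -0.16792477, -0.03881392]), 'moment': array([-0.02178231,  0.00250197,  0.01861995]), 'width': 0.0851445798287537}
side big_feed [(array([212., 228.]), 0.78, 2178), (array([261., 196.]), 0.64, 1701), (array([351., 217.]), 0.48, 601)]
side big_wheel [(array([221., 209.]), 0.84, 448)]
side big_wheel_line [(array([221., 206.]), 0.87, 400)]
side big_feed_pointer [(array([208., 227.]), 0.59, 2109), (array([262., 195.]), 0.45, 1757)]
side big_feed_axle [(array([209., 229.]), 0.64, 2189)]
side small_feed [(array([260., 196.]), 0.95, 1698), (array([
[... 320 characters left out ...]
.]), 0.88, 333)]
top big_feed_pointer [(array([217., 185.]), 0.69, 1894), (array([286., 188.]), 0.2, 1743)]
top big_feed_axle [(array([220., 183.]), 0.84, 1934)]
top small_feed [(array([288., 190.]), 0.8, 1825)]
top small_wheel_line [(array([300., 183.]), 0.8, 360), (array([405., 192.]), 0.65, 311), (array([289., 188.]), 0.62, 1851)]
top small_feed_axle [(array([288., 191.]), 0.9, 1841), (array([218., 186.]), 0.21, 1988)]
top unit [(array([255., 213.]), 0.81, 8350), (array([221., 187.]), 0.38, 1973)]
wrist big_feed []
wrist big_wheel []
wrist big_wheel_line []
wrist big_feed_pointer []
wrist big_feed_axle []
wrist small_feed []
wrist small_wheel_line []
wrist small_feed_axle []
wrist unit []
```

```bash
python3 - <<'E'
import cv2
for n,(a,b,c,d) in {"side":(160,140,200,150),"top":(180,120,200,150)}.items():
    im=cv2.imread(f"pics/{n}0.png");cv2.imwrite(f"pics/{n}0c.png",cv2.resize(im[b:b+d,a:a+c],None,fx=4,fy=4,interpolation=cv2.INTER_CUBIC))
E
```

```text
(no output)
```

View pics/side0.png

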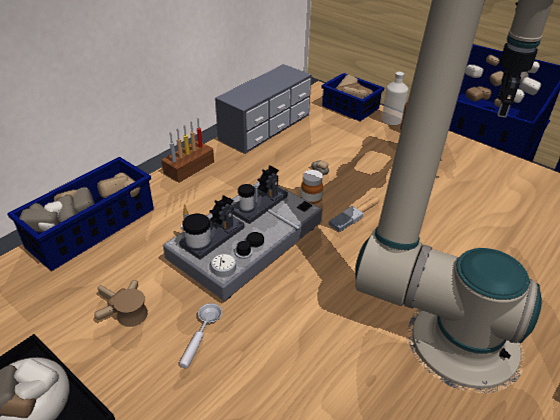

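View pics/top0.png

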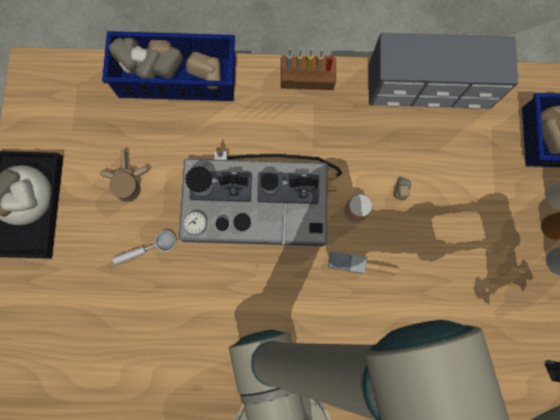

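```bash
ls pics
```

```text
side0.png
side0c.png
top0.png
top0c.png
wrist0.png
```

View pics/side0c.png

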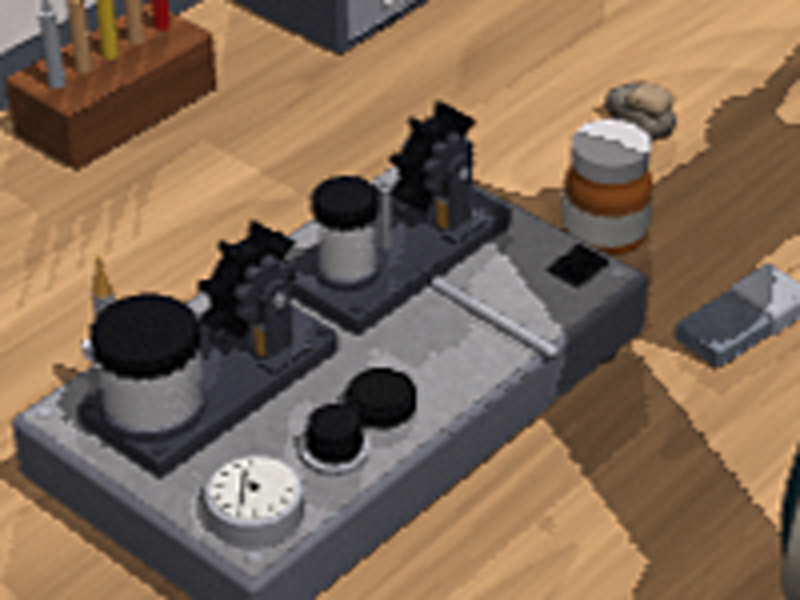

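View pics/top0c.png

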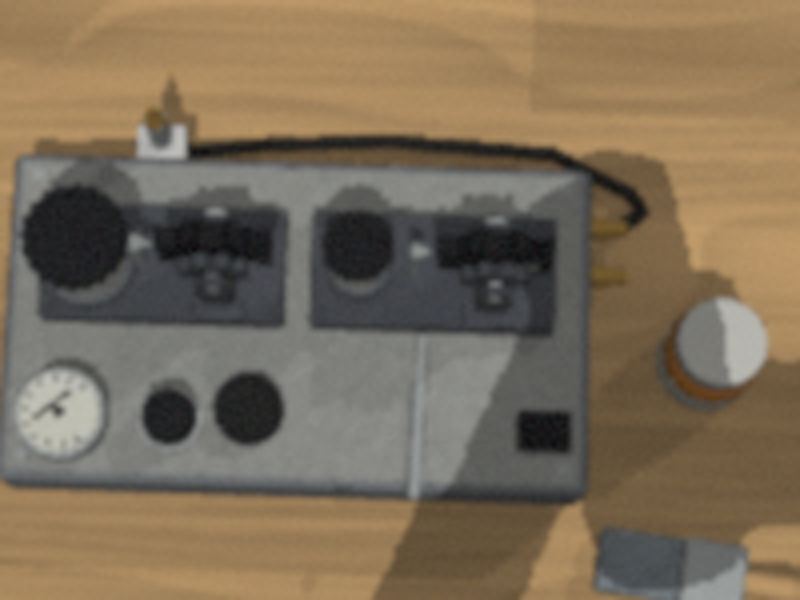

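```bash
python3 - <<'E'
from h import *
f=lambda p:(180+(p[0]+.5)/4-.5,120+(p[1]+.5)/4-.5)
g=lambda p:(160+(p[0]+.5)/4-.5,140+(p[1]+.5)/4-.5)
for p in [(18,158),(590,175),(5,485),(585,500)]: print("corner",atz("top",f(p),.06).round(4))
for p in [(40,208),(285,212),(285,323),(40,320),(312,212),(553,218),(553,332),(312,326)]: print("plate",atz("top",f(p),.076).round(4))
print("tri",tri([ray("top",f((214,243))),ray("side",g((247,278)))]).round(4))
print("tri small",tri([ray("top",f((497,247))),ray("side",g((433,157)))]).round(4))
print("lid",tri([ray("top",f((76,237))),ray("side",g((147,322)))]).round(4), atz("top",f((76,237)),.136).round(4))
print("lid s",atz("top",f((358,245)),.136).round(4))
for n in ["wrist"]:
    K,R,t=cal(n);print(K,(-R.T@t),R)
E
```

```text
corner [0.6346 0.2557 0.06  ]
corner [ 0.6351 -0.0902  0.06  ]
corner [0.4356 0.2505 0.06  ]
corner [ 0.4373 -0.0896  0.06  ]
plate [0.5995 0.2375 0.076 ]
plate [0.6017 0.0923 0.076 ]
plate [0.5344 0.0896 0.076 ]
plate [0.5316 0.2333 0.076 ]
plate [0.6022 0.0762 0.076 ]
plate [ 0.6031 -0.0669  0.076 ]
plate [ 0.534  -0.0679  0.076 ]
plate [0.5331 0.0737 0.076 ]
tri [0.5705 0.1296 0.1198]
tri small [ 0.573  -0.0324  0.116 ]
lid [0.5679 0.2059 0.137 ] [0.5671 0.2052 0.136 ]
lid s [0.5675 0.0472 0.136 ]
[[327.73352779   0.         279.33802947]
 [  0.         327.73352779 208.08787196]
 [  0.           0.           1.        ]] [ 0.27938171 -0.50813349  0.37340624] [[ 3.71372902e-01 -9.28483711e-01  4.06345150e-04]
 [-8.91735959e-01 -3.56552642e-01  2.78706285e-01]
 [-2.58629362e-01 -1.03866314e-01 -9.60376302e-01]]
```

View pics/wrist0.png

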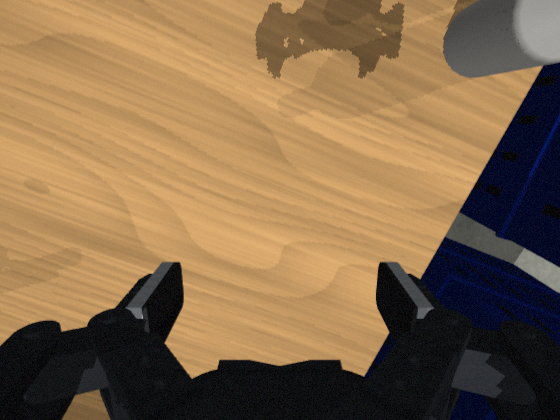

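Call:
drive_tool --pt "-28 -40 -15 0 1" --pt "-56 -80 -30 0 1" --pt "-84 -120 -45 0 1" --pt "-112 -160 -60 0 1" --pt "-140 -200 -70 0 1"

```text
clock: 2.0
position: [0.3457, -0.332, 0.3016]
ee_rot: [0.0, 0.828, -0.561, 0.001]
contact_force: [0.8, -1.2, 0.8]
width: 0.0858
```

Call:
drive_tool --pt "-28 -40 0 0 1" --pt "-56 -80 0 0 1" --pt "-84 -120 0 0 1" --pt "-112 -160 0 0 1" --pt "-140 -200 0 0 1"

```text
clock: 2.5
position: [0.4805, -0.1261, 0.3018]
ee_rot: [0.0, 0.828, -0.561, 0.001]
contact_force: [0.4, 0.0, 0.9]
width: 0.0852
```

Call:
drive_tool --pt "-28 -35 0 0.1 1" --pt "-56 -70 0 0.2 1" --pt "-84 -105 0 0.3 1" --pt "-112 -140 0 0.38 1" --pt "-112 -140 0 0.38 1"

```text
clock: 3.0
position: [0.5712, 0.0346, 0.3011]
ee_rot: [-0.001, 0.708, -0.706, 0.001]
contact_force: [-0.6, -0.8, -0.2]
width: 0.0854
```

```bash
python3 - <<'E'
from h import *
c=cal("wrist");im=manip.get_image("wrist");cv2.imwrite("pics/w1.png",im)
print((-c[1].T@c[2]).round(4),c[1].round(3).tolist(),manip.get_state()["position"])
for k in ["big_wheel","big_wheel_line","big_feed"]: print(k,[(np.round(m["location"]),round(m["conf"],2),int(m["pixels"].sum())) for m in manip.masks_of("wrist",k)][:3])
print("axle",proj("wrist",[.570,.130,.12],c),"ptr",proj("wrist",[.57,.166,.12],c))
E
```

```text
[0.642  0.0345 0.4434] [[0.005, -1.0, -0.001], [-0.961, -0.005, 0.275], [-0.275, -0.001, -0.961]] [0.56984814 0.03206912 0.30104685]
big_wheel [(array([184., 190.]), 0.85, 1858)]
big_wheel_line [(array([183., 192.]), 0.66, 1884)]
big_feed [(array([156., 182.]), 0.56, 9789)]
axle [184.48826473 187.98811151] ptr [148.79325053 187.82261849]
```

View pics/w1.png

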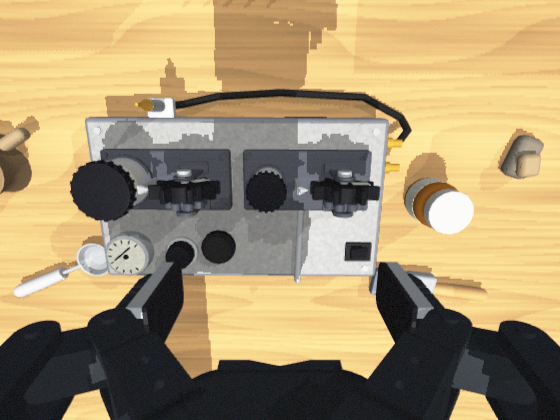

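```bash
python3 - <<'E'
import cv2
im=cv2.imread("pics/w1.png")
cv2.imwrite("pics/w1c.png",cv2.resize(im[140:240,130:260],None,fx=6,fy=6,interpolation=cv2.INTER_CUBIC))
cv2.imwrite("pics/w1f.png",cv2.resize(im[240:390,0:200],None,fx=4,fy=4,interpolation=cv2.INTER_CUBIC))
E
```

```text
(no output)
```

View pics/w1c.png

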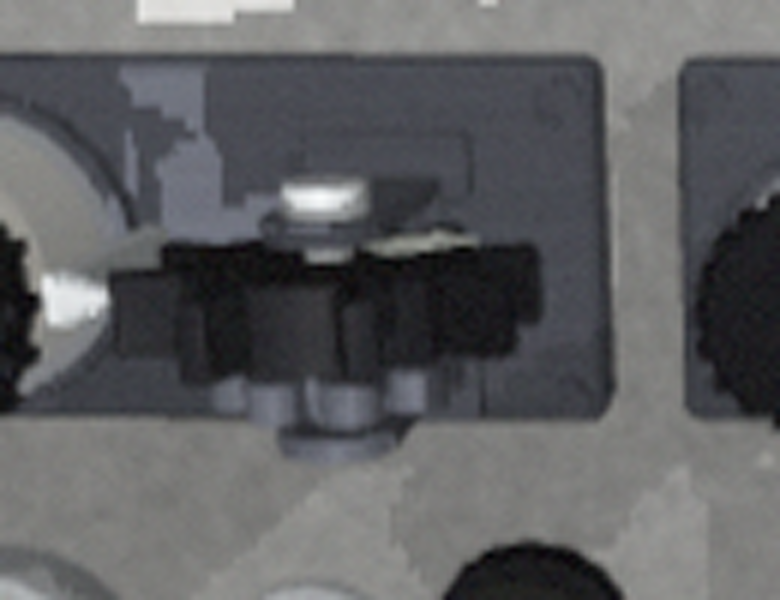

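View pics/w1f.png

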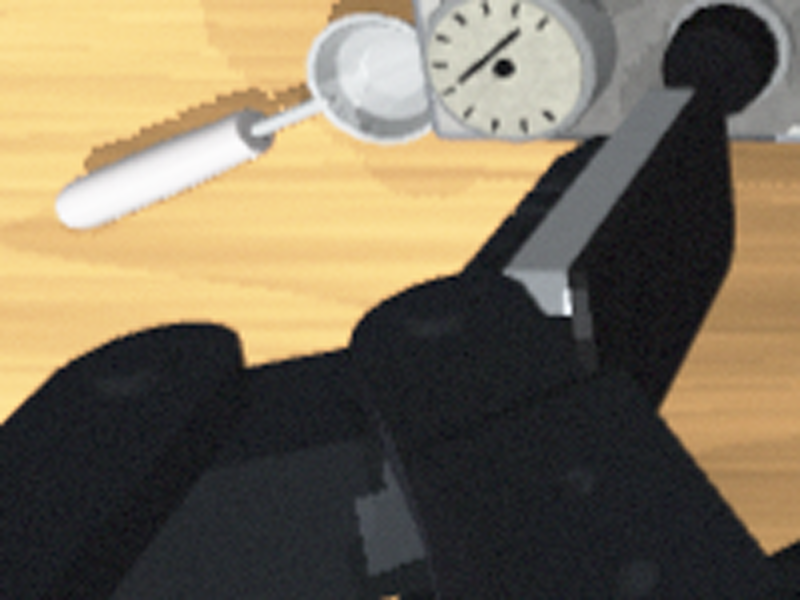

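```bash
python3 - <<'E'
from h import *
for k in (3,4,5):
  for r in (.008,.0165,.0245):
    a=-k*np.pi/4
    print(k,r,((proj("wrist",[.577,.130+r*np.cos(a),.12-r*np.sin(a)])-[130,140])*6).round(0))
E
```

```text
3 0.008 [309. 239.]
3 0.0165 [336. 246.]
3 0.0245 [362. 253.]
4 0.008 [333. 232.]
4 0.0165 [384. 232.]
4 0.0245 [432. 232.]
5 0.008 [328. 226.]
5 0.0165 [373. 219.]
5 0.0245 [413. 213.]
```

Call:
drive_tool --pt "30 0 30 0 1" --pt "62 0 60 0 1" --pt "62 0 80 0 1" --pt "62 0 80 0 1"

```text
clock: 3.6
position: [0.5658, -0.0352, 0.2191]
ee_rot: [-0.002, -0.705, 0.709, 0.001]
contact_force: [0.1, 0.8, -0.2]
width: 0.0853
```

```bash
python3 - <<'E'
from h import *
c=cal("wrist");im=manip.get_image("wrist");cv2.imwrite("pics/w2.png",im)
p=proj("wrist",[.570,.130,.12],c);print(p)
x,y=int(max(p[0]-65,0)),int(p[1]-50);print(x,y)
cv2.imwrite("pics/w2c.png",cv2.resize(im[y:y+100,x:x+130],None,fx=6,fy=6,interpolation=cv2.INTER_CUBIC))
for k in (3,4,5):
  for r in (.008,.0165,.0245):
    a=-k*np.pi/4
    print(k,r,((proj("wrist",[.577,.130+r*np.cos(a),.12-r*np.sin(a)],c)-[x,y])*6).round(0))
E
```

```text
[ 61.92843455 204.76047304]
0 154
3 0.008 [377. 262.]
3 0.0165 [396. 275.]
3 0.0245 [414. 287.]
4 0.008 [424. 251.]
4 0.0165 [492. 251.]
4 0.0245 [555. 250.]
5 0.008 [433. 240.]
5 0.0165 [506. 229.]
5 0.0245 [572. 219.]
```

View pics/w2c.png

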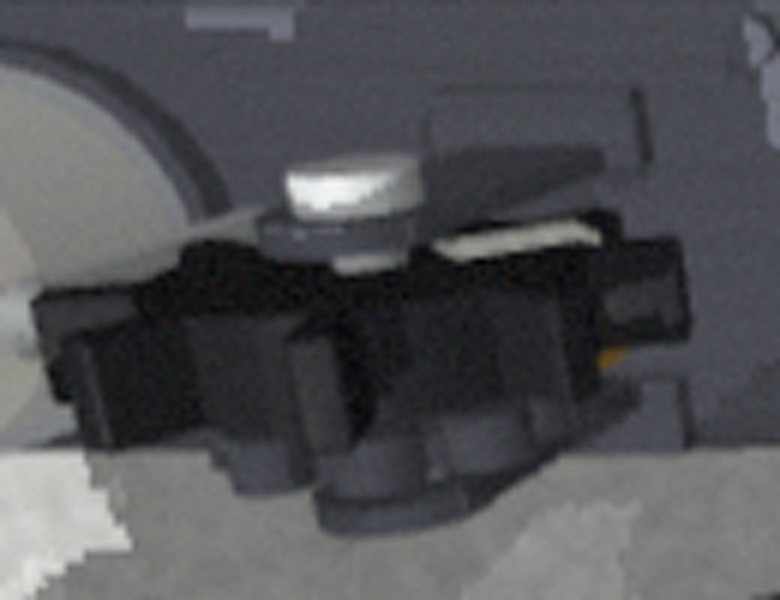

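```bash
python3 - <<'E'
from h import *
K,R2,t2=cal("wrist");R1=np.array([[0.005, -1.0, -0.001], [-0.961, -0.005, 0.275], [-0.275, -0.001, -0.961]]);c1=(K,R1,-R1@np.array([0.642,0.0345,0.4434]))
c2=(K,R2,t2)
for a,b in [((325,200),(355,190)),((330,256),(372,262))]:
  p1=(130+a[0]/6,140+a[1]/6);p2=(b[0]/6,154+b[1]/6)
  print(tri([ray("w",p1,c1),ray("w",p2,c2)]).round(4), [np.linalg.norm(0) ])
s=manip.get_state();print(s["position"],s["width"],s["ee_rot"])
c=-R2.T@t2;print(c.round(4))
# fingertip inner edges px at depth of tip plane
for px in [(180,262),(377,262),(545/4,240+268/4),(508/4,240+268/4),(570/4,240+268/4)]:
  print(px,(atz("w",px,s["position"][2]+.013,c2)-s["position"]).round(4))
E
```

```text
[0.5861 0.1283 0.1242] [np.float64(0.0)]
[0.5767 0.1284 0.1235] [np.float64(0.0)]
[ 0.56720425 -0.03462532  0.22108502] 0.08535906597074394 [-1.23223704e-03 -7.05801054e-01  7.08408943e-01 -3.50152424e-04]
[ 0.6386 -0.0349  0.3631]
(180, 262) [0.0098 0.0423 0.013 ]
(377, 262) [ 0.0095 -0.0425  0.013 ]
(136.25, 307.0) [-0.0122  0.0639  0.013 ]
(127.0, 307.0) [-0.0121  0.068   0.013 ]
(142.5, 307.0) [-0.0122  0.0611  0.013 ]
```

View pics/w2.png

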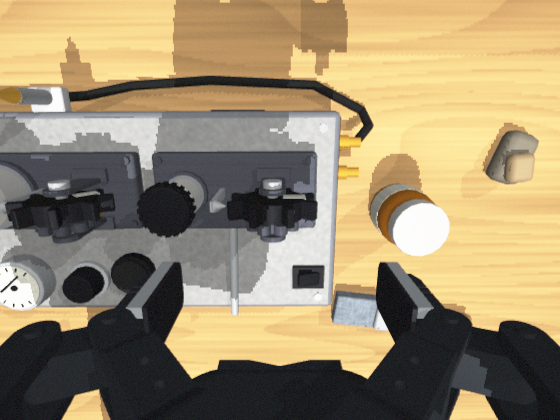

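Call:
drive_tool --pt "-45 -1 0 0 1" --pt "-90 -2 10 0 1" --pt "-135 -3 20 0 1" --pt "-181 -3 20 0 1" --pt "-181 -3 20 0 1"

```text
clock: 4.15
position: [0.571, 0.1519, 0.2025]
ee_rot: [-0.001, 0.708, -0.706, 0.0]
contact_force: [-0.1, -0.5, -0.2]
width: 0.0854
```

```bash
python3 - <<'E'
from h import *
s=manip.get_state();print(s["position"],s["ee_rot"],s["contact_force"],s["clock"])
c=cal("wrist");im=manip.get_image("wrist");cv2.imwrite("pics/w3.png",im)
print(proj("wrist",[.57,.129,.12],c),proj("wrist",[.57,.129,.15],c))
E
```

```text
[0.57104447 0.15187361 0.20245959] [-1.11370167e-03  7.07827872e-01 -7.06384075e-01  3.58885416e-05] [-0.14023813 -0.5215004  -0.17852843] 4.15
[310.71179693 217.94609384] [315.02389976 232.4741108 ]
```

View pics/w3.png

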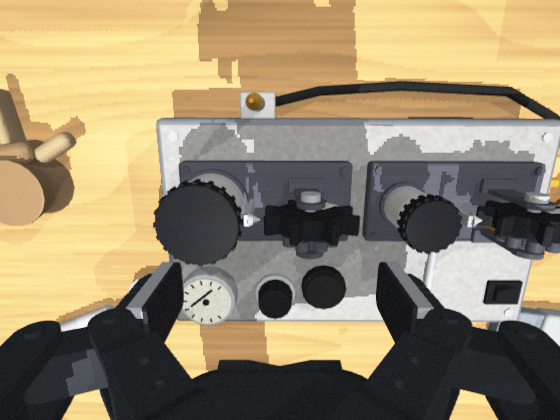

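Call:
drive_tool --pt "5 0 20 0 1" --pt "5 0 40 0 1" --pt "5 0 50 0 1" --pt "5 0 50 0 1"

```text
clock: 4.6
position: [0.5709, 0.1428, 0.1521]
ee_rot: [-0.001, -0.707, 0.707, -0.001]
contact_force: [-0.6, 0.7, 0.3]
width: 0.0858
```

```bash
python3 - <<'E'
from h import *
s=manip.get_state();print(s["position"],s["ee_rot"],s["contact_force"],s["clock"])
c=cal("wrist");im=manip.get_image("wrist");cv2.imwrite("pics/w4.png",im)
print(proj("wrist",[.57,.129,.12],c))
s=manip.get_state();print(s["position"])
E
```

```text
[0.57088416 0.14279696 0.15208571] [-6.46888135e-04 -7.07043147e-01  7.07169685e-01 -7.78657660e-04] [-0.57706653  0.67497445  0.27314028] 4.6
[302.59683977 244.41163956]
[0.57161149 0.14305346 0.15298754]
```

View pics/w4.png

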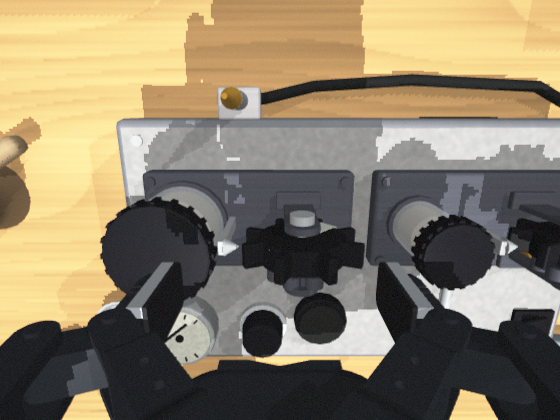

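Call:
drive_tool --pt "0 0 10 0 1" --pt "0 0 19 0 1" --pt "0 0 19 0 1" --pt "0 0 19 0 1"

```text
clock: 5.05
position: [0.5715, 0.143, 0.1337]
ee_rot: [-0.0, -0.707, 0.707, -0.001]
contact_force: [0.3, -0.9, 0.7]
width: 0.0854
```

```bash
python3 - <<'E'
from h import *
s=manip.get_state();print(s["position"],s["ee_rot"],s["contact_force"],s["clock"])
im=manip.get_image("wrist");cv2.imwrite("pics/w5.png",im)
cv2.imwrite("pics/w5c.png",cv2.resize(im[170:320,220:420],None,fx=4,fy=4,interpolation=cv2.INTER_CUBIC))
im=manip.get_image("side");cv2.imwrite("pics/s5.png",cv2.resize(im[140:290,160:360],None,fx=4,fy=4,interpolation=cv2.INTER_CUBIC))
E
```

```text
[0.57152552 0.14297931 0.13371473] [-1.14855993e-04 -7.07082037e-01  7.07130616e-01 -1.12745057e-03] [ 0.33048331 -0.91715606  0.71555668] 5.05
```

View pics/w5c.png

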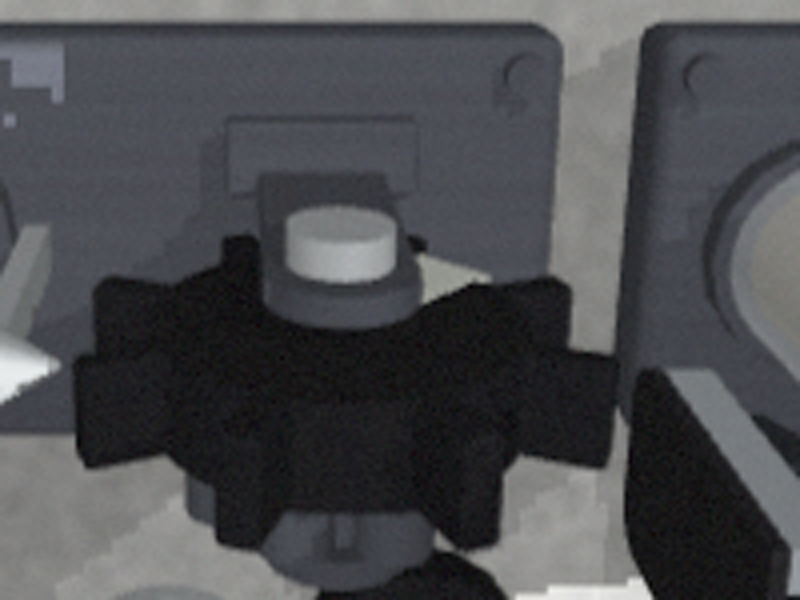

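View pics/s5.png

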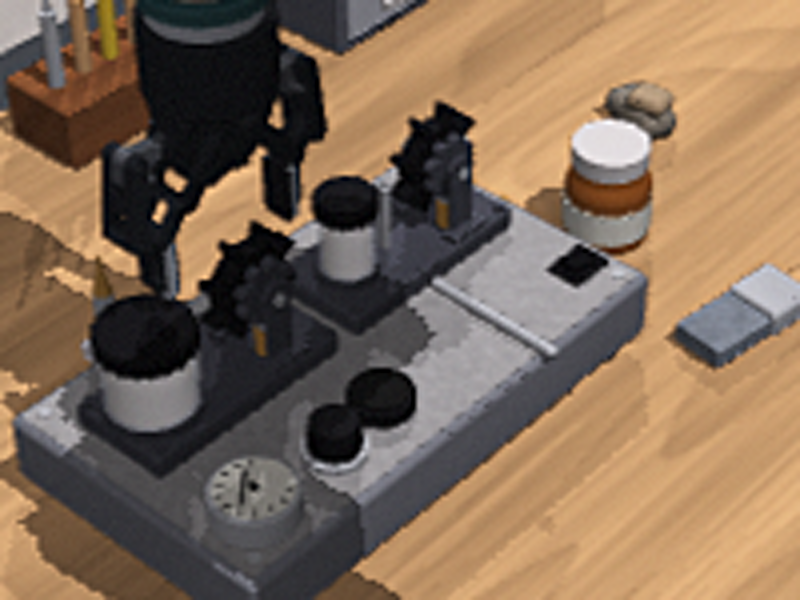

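```bash
python3 - <<'E'
from h import *
f=lambda P:((proj("side",P)-[160,140])*4).round(0)
for z in (.134,.147):
  for x in (.561,.582): print(z,x,f([x,.1003,z]),f([x,.093,z]), f([x,.1857,z]))
print(f([.57,.129-.0134,.1523]),f([.57,.129+.0134,.1523]),f([.57,.129-.032,.1334]))
E
```

```text
0.134 0.561 [293. 240.] [301. 235.] [184. 313.]
0.134 0.582 [267. 225.] [276. 220.] [158. 296.]
0.147 0.561 [292. 223.] [301. 217.] [182. 295.]
0.147 0.582 [266. 208.] [275. 202.] [156. 279.]
[261. 221.] [227. 243.] [285. 232.]
```

```bash
python3 - <<'E'
import cv2
im=cv2.imread("pics/s5.png");cv2.imwrite("pics/s5b.png",cv2.resize(im[100:360,60:360],None,fx=2.2,fy=2.2,interpolation=cv2.INTER_CUBIC))
E
```

```text
(no output)
```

View pics/s5b.png

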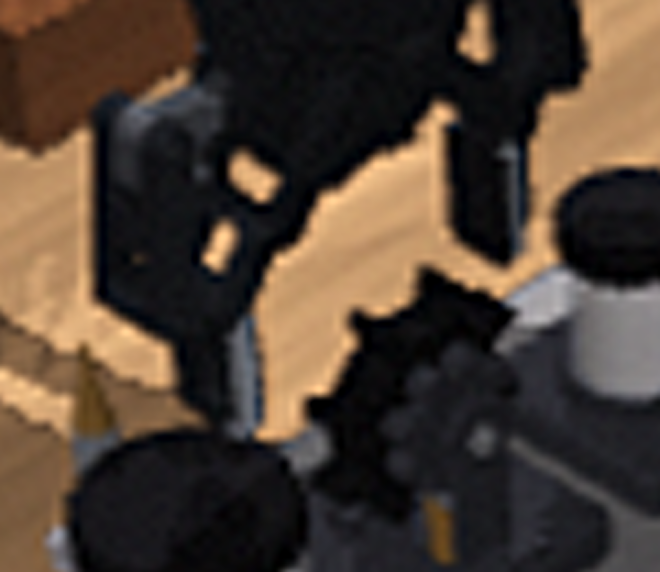

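Call:
drive_tool --pt "-5 0 0 0 1" --pt "-10 0 0 0 1" --pt "-13 0 0 0 1" --pt "-16 0 0 0 1" --pt "-19 0 0 0 1"

```text
clock: 5.65
position: [0.5722, 0.1608, 0.1347]
ee_rot: [0.001, 0.707, -0.707, 0.003]
contact_force: [-1.5, -3.9, 3.3]
width: 0.0855
```

```bash
cat > look.py <<'E'
import sys
from h import *
n=sys.argv[1]
s=manip.get_state();print(s["position"],s["contact_force"],s["clock"])
c=cal("wrist");p=proj("wrist",[.57,.1285,.12],c)
im=manip.get_image("wrist");x=int(np.clip(p[0]-90,0,360));y=int(np.clip(p[1]-80,0,270));print(x,y)
cv2.imwrite(f"pics/{n}.png",cv2.resize(im[y:y+150,x:x+200],None,fx=4,fy=4,interpolation=cv2.INTER_CUBIC))
E
python3 look.py a1
```

```text
[0.5721959  0.16084876 0.13471765] [-1.53146424 -3.8956533   3.25609186] 5.65
250 179
```

View pics/a1.png

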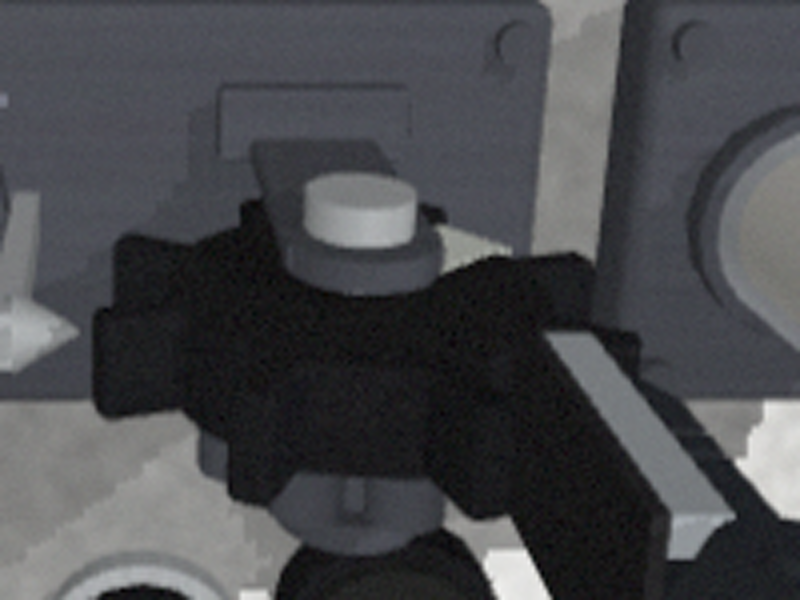

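Call:
drive_tool --pt "-2 0 0 0 1" --pt "-4 0 0 0 1" --pt "-6 0 0 0 1" --pt "-8 0 0 0 1"

```text
clock: 6.1
position: [0.5722, 0.1703, 0.1345]
ee_rot: [-0.0, 0.707, -0.707, 0.002]
contact_force: [0.2, -1.1, -0.5]
width: 0.0853
```

```bash
python3 look.py a2
```

```text
[0.57220188 0.17030033 0.134497  ] [ 0.23202889 -1.12603647 -0.51033529] 6.1
268 179
```

View pics/a2.png

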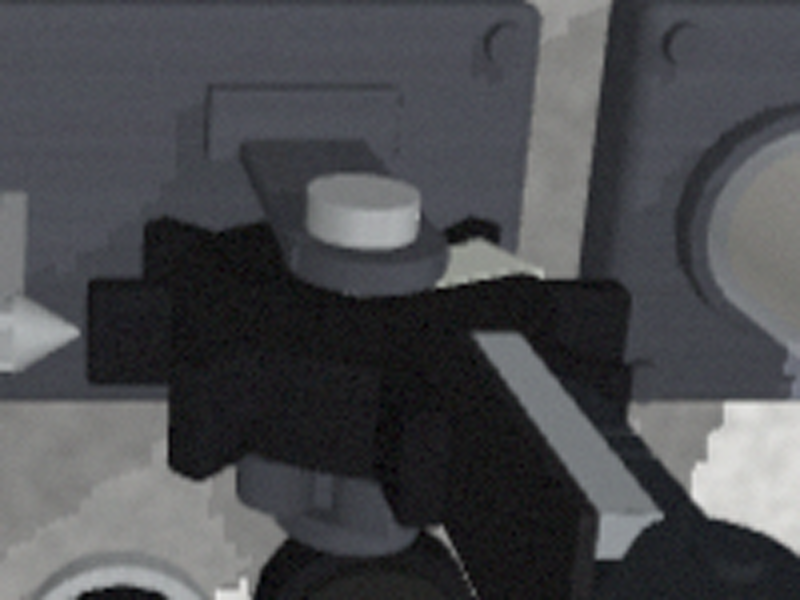

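Call:
drive_tool --pt "-2 0 0 0 1" --pt "-4 0 0 0 1" --pt "-5 0 0 0 1" --pt "-5 0 0 0 1"

```text
clock: 6.55
position: [0.572, 0.1761, 0.1343]
ee_rot: [-0.0, 0.707, -0.707, 0.002]
contact_force: [-0.2, 0.1, 0.0]
width: 0.0852
```

```bash
python3 look.py a3
```

```text
[0.57201895 0.17608067 0.13430355] [-0.20820974  0.07371136  0.0417212 ] 6.55
279 179
```

View pics/a3.png

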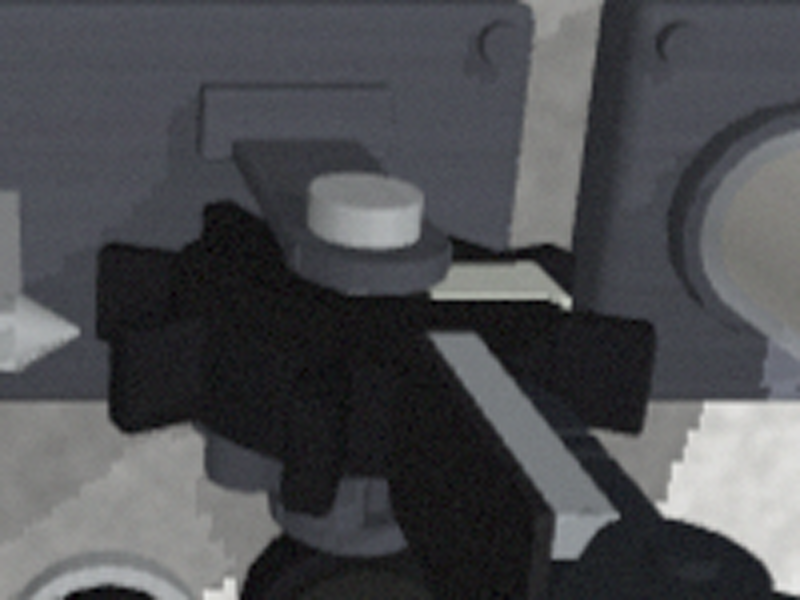

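Call:
drive_tool --pt "2 0 -5 0 1" --pt "2 0 -15 0 1" --pt "2 0 -25 0 1" --pt "25 0 -25 0 1" --pt "32 0 -25 0 1"

```text
clock: 7.1
position: [0.5726, 0.1428, 0.1608]
ee_rot: [-0.001, 0.707, -0.707, 0.003]
contact_force: [-0.9, -0.7, 0.4]
width: 0.0853
```

```bash
python3 look.py a4
```

```text
[0.57259195 0.14278221 0.16083858] [-0.86492746 -0.66238167  0.38273594] 7.1
212 161
```

View pics/a4.png

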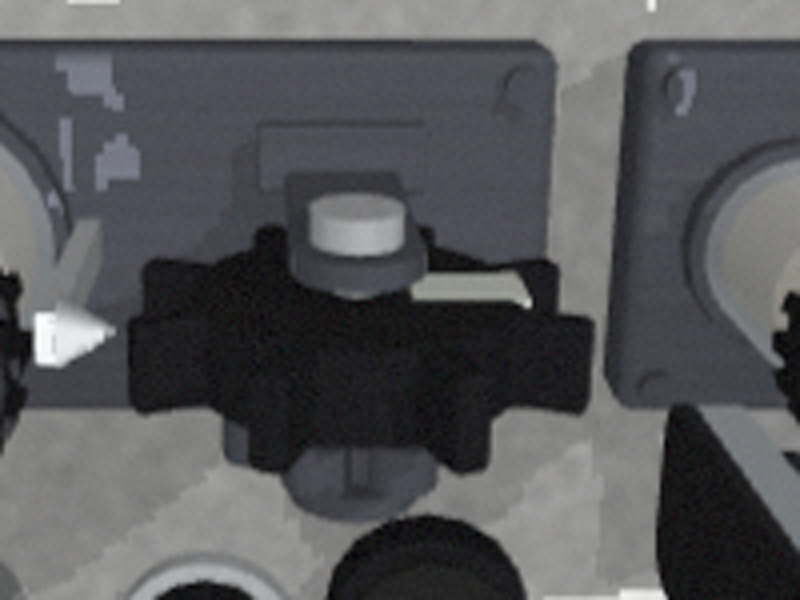

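Call:
drive_tool --pt "0 0 14 0 1" --pt "0 0 27 0 1" --pt "0 0 27 0 1" --pt "-8 0 27 0 1" --pt "-14 0 27 0 1"

```text
clock: 7.65
position: [0.5728, 0.1572, 0.1337]
ee_rot: [0.001, -0.707, 0.707, -0.002]
contact_force: [-0.1, -0.3, 0.4]
width: 0.0852
```

Call:
drive_tool --pt "-3 0 0 0 1" --pt "-6 0 0 0 1" --pt "-9 0 0 0 1" --pt "-12 0 0 0 1" --pt "-15 0 0 0 1"

```text
clock: 8.15
position: [0.5728, 0.1731, 0.1336]
ee_rot: [0.002, -0.707, 0.707, -0.002]
contact_force: [-0.7, -0.1, -1.0]
width: 0.0855
```

Call:
drive_tool --pt "-2 0 0 0 1" --pt "-3 0 0 0 1" --pt "-3 0 0 0 1"

```text
clock: 8.45
position: [0.5727, 0.1765, 0.1334]
ee_rot: [0.002, -0.707, 0.707, -0.002]
contact_force: [-0.0, 0.4, -0.3]
width: 0.0857
```

```bash
python3 look.py b1
```

```text
[0.57266899 0.17652482 0.13337912] [-0.01899419  0.40748457 -0.29401415] 8.45
281 181
```

View pics/b1.png

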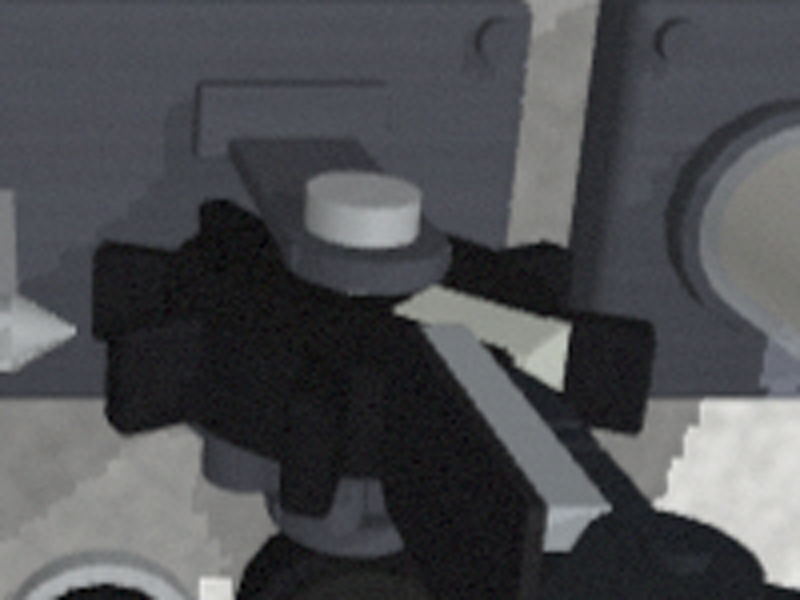

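Clicked: the line (crop 490,320) is now at 45° up on the far side, so 3 clicks remain. Next stroke, same pattern.

Call:
drive_tool --pt "2 0 -5 0 1" --pt "2 0 -15 0 1" --pt "2 0 -25 0 1" --pt "25 0 -25 0 1" --pt "32 0 -25 0 1"

```text
clock: 9.0
position: [0.5732, 0.1432, 0.1599]
ee_rot: [0.002, -0.707, 0.708, -0.003]
contact_force: [-0.9, -0.2, 0.2]
width: 0.0854
```

Call:
drive_tool --pt "0 0 0 0 1" --pt "0 0 14 0 1" --pt "0 0 26 0 1" --pt "0 0 26 0 1" --pt "-8 0 26 0 1"

```text
clock: 9.5
position: [0.5731, 0.1511, 0.1334]
ee_rot: [0.001, -0.706, 0.708, -0.002]
contact_force: [-0.5, 1.2, 0.8]
width: 0.0854
```

Call:
drive_tool --pt "-5 0 0 0 1" --pt "-8 0 0 0 1" --pt "-11 0 0 0 1" --pt "-14 0 0 0 1" --pt "-17 0 0 0 1"

```text
clock: 10.0
position: [0.5735, 0.1685, 0.1338]
ee_rot: [0.002, -0.706, 0.708, -0.003]
contact_force: [0.6, -1.0, 1.0]
width: 0.0852
```

Call:
drive_tool --pt "-3 0 0 0 1" --pt "-6 0 0 0 1" --pt "-8 0 0 0 1" --pt "-8 0 0 0 1"

```text
clock: 10.4
position: [0.5733, 0.1772, 0.1335]
ee_rot: [0.002, -0.706, 0.708, -0.002]
contact_force: [-1.0, -0.9, 1.0]
width: 0.0851
```

```bash
python3 look.py c1
```

```text
[0.57327788 0.17720346 0.13353206] [-1.00275882 -0.91051936  1.04358692] 10.4
282 182
```

View pics/c1.png

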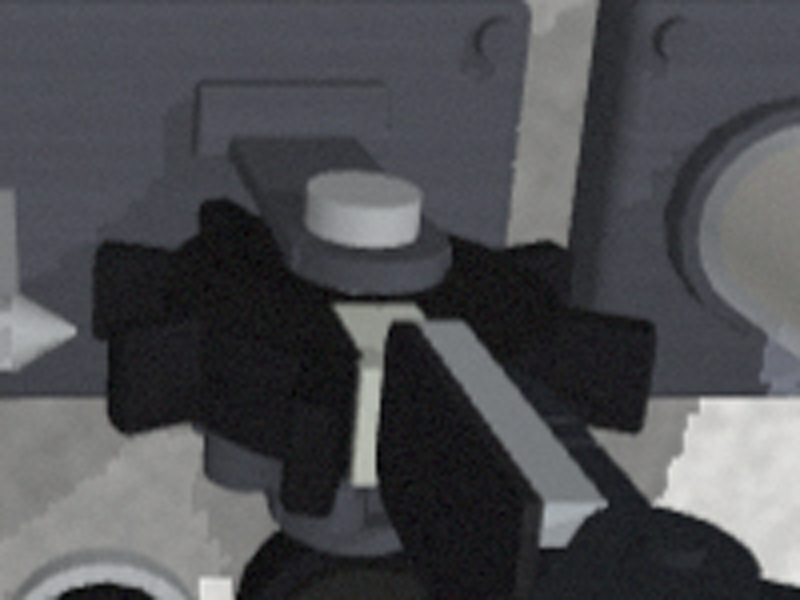

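The line is now on top (crop 370,400), so 2 clicks remain. The next stroke leaves one, so I use the same cycle again. x has drifted about 2 mm, which I correct with tool y +2.

Call:
drive_tool --pt "2 0 -5 0 1" --pt "2 0 -15 0 1" --pt "2 0 -25 0 1" --pt "25 2 -25 0 1" --pt "33 2 -25 0 1"

```text
clock: 10.95
position: [0.5714, 0.1428, 0.16]
ee_rot: [0.002, -0.706, 0.708, -0.003]
contact_force: [0.1, -0.6, -0.5]
width: 0.0854
```

Call:
drive_tool --pt "0 0 0 0 1" --pt "0 0 14 0 1" --pt "0 0 26 0 1" --pt "0 0 26 0 1" --pt "-8 0 26 0 1"

```text
clock: 11.45
position: [0.5715, 0.1507, 0.1336]
ee_rot: [0.002, -0.706, 0.708, -0.003]
contact_force: [0.3, 0.3, -0.2]
width: 0.0857
```

Call:
drive_tool --pt "-5 0 0 0 1" --pt "-8 0 0 0 1" --pt "-11 0 0 0 1" --pt "-14 0 0 0 1" --pt "-17 0 0 0 1"

```text
clock: 11.95
position: [0.5719, 0.1681, 0.134]
ee_rot: [0.003, -0.706, 0.709, -0.003]
contact_force: [1.0, -0.5, 0.9]
width: 0.0853
```

Call:
drive_tool --pt "-3 0 0 0 1" --pt "-6 0 0 0 1" --pt "-8 0 0 0 1" --pt "-8 0 0 0 1"

```text
clock: 12.35
position: [0.5716, 0.1768, 0.1337]
ee_rot: [0.003, -0.706, 0.708, -0.003]
contact_force: [0.3, 0.3, 0.9]
width: 0.0854
```

```bash
python3 look.py d1
```

```text
[0.57164583 0.17681316 0.13369487] [0.29195658 0.29204026 0.94647142] 12.35
281 179
```

View pics/d1.png

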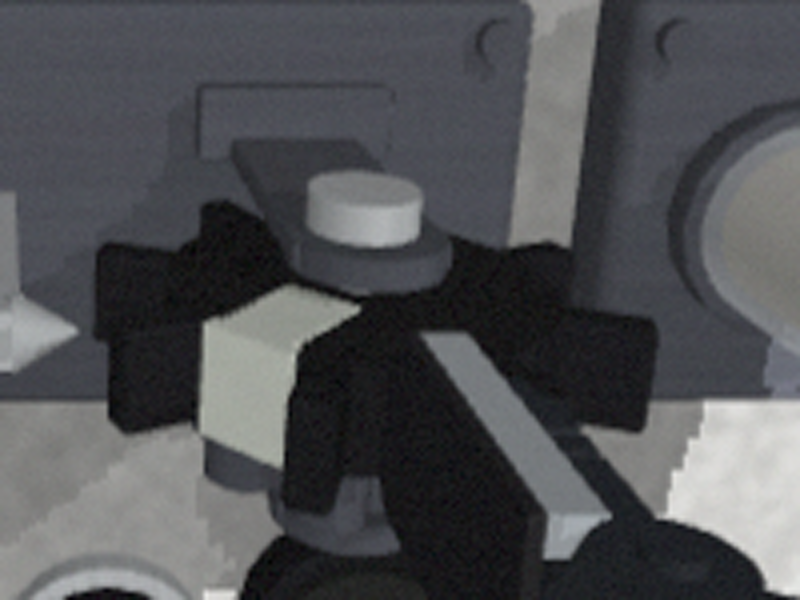

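The line is at 45° towards the tank (crop 255,380), so one click remains.

Call:
drive_tool --pt "2 0 -5 0 1" --pt "2 0 -15 0 1" --pt "2 0 -25 0 1" --pt "25 0 -25 0 1" --pt "33 0 -25 0 1"

```text
clock: 12.9
position: [0.572, 0.1424, 0.1602]
ee_rot: [0.003, -0.706, 0.709, -0.004]
contact_force: [-0.8, 0.4, -0.3]
width: 0.0856
```

Call:
drive_tool --pt "0 0 0 0 1" --pt "0 0 14 0 1" --pt "0 0 26 0 1" --pt "0 0 26 0 1" --pt "-8 0 26 0 1"

```text
clock: 13.4
position: [0.572, 0.1502, 0.1338]
ee_rot: [0.003, -0.705, 0.709, -0.003]
contact_force: [0.1, 0.0, 0.8]
width: 0.0849
```

Call:
drive_tool --pt "-5 0 0 0 1" --pt "-8 0 0 0 1" --pt "-11 0 0 0 1" --pt "-14 0 0 0 1" --pt "-17 0 0 0 1"

```text
clock: 13.9
position: [0.5725, 0.1675, 0.1342]
ee_rot: [0.003, -0.705, 0.709, -0.004]
contact_force: [0.4, -2.0, 0.9]
width: 0.0857
```

Call:
drive_tool --pt "-2 0 0 0 1" --pt "-4 0 0 0 1" --pt "-6 0 0 0 1" --pt "-7 0 0 0 1"

```text
clock: 14.3
position: [0.5723, 0.1752, 0.1339]
ee_rot: [0.003, -0.705, 0.709, -0.003]
contact_force: [0.4, -0.0, 0.7]
width: 0.0854
```

```bash
python3 look.py e1
```

```text
[0.57229132 0.17520384 0.13391896] [ 0.43465167 -0.03809736  0.73102184] 14.3
278 180
```

View pics/e1.png

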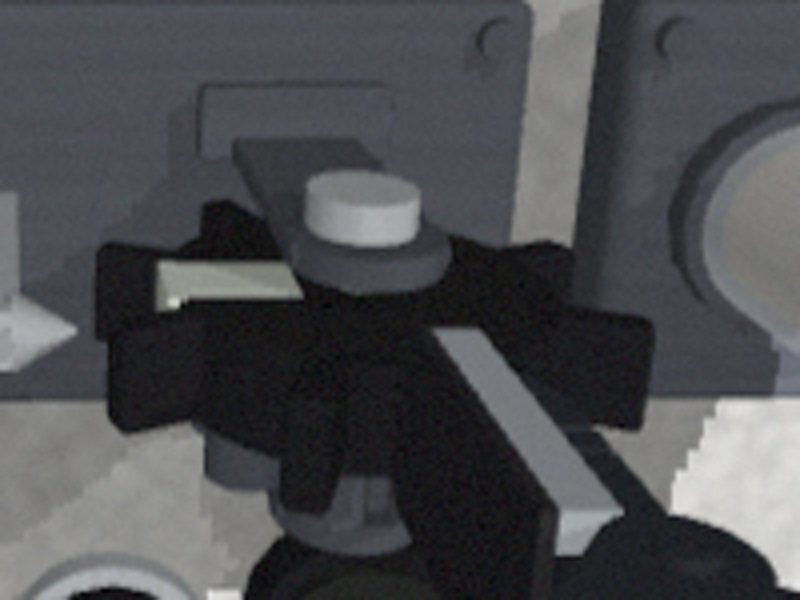

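The line is horizontal and facing the pointer (crop 230,280). I retract straight up and check.

Call:
drive_tool --pt "2 0 -5 0 1" --pt "2 0 -15 0 1" --pt "2 0 -30 0 1" --pt "2 0 -60 0 1" --pt "2 0 -90 0 1"

```text
clock: 14.85
position: [0.5713, 0.173, 0.2254]
ee_rot: [0.003, -0.705, 0.709, -0.003]
contact_force: [0.3, -0.5, 0.2]
width: 0.0853
```

Call:
drive_tool --pt "0 0 0 0 1" --pt "0 0 0 0 1" --pt "0 0 0 0 1"

```text
clock: 15.15
position: [0.5706, 0.1728, 0.2247]
ee_rot: [0.002, -0.705, 0.709, -0.003]
contact_force: [0.3, 0.3, 0.1]
width: 0.0859
```

```bash
python3 look.py f1; python3 - <<'E'
from h import *
for n in ("side","top"):
    a=manip.get_image(n);cv2.imwrite(f"pics/{n}9.png",a)
    for k in ("spare_lid_mid","pick","vertebra_mid","jar_mid","brush","scoop","fragment_mid"):
        m=manip.masks_of(n,k);print(n,k,[(np.round(q["location"],1),round(q["conf"],2)) for q in m[:1]])
    b=cv2.imread(f"pics/{n}0.png")
    (x,y)=(160,140) if n=="side" else (180,120)
    cv2.imwrite(f"pics/{n}9c.png",np.vstack([cv2.resize(i[y:y+150,x:x+200],None,fx=2,fy=2) for i in (b,a)]))
E
```

```text
[0.57064311 0.17284017 0.22467424] [0.25290366 0.33042627 0.09487476] 15.15
245 129
side spare_lid_mid [(array([254.4, 238.2]), 0.5)]
side pick [(array([269.4, 177.3]), 0.65)]
side vertebra_mid [(array([123.8, 306.7]), 0.83)]
side jar_mid [(array([309.6, 187.1]), 0.88)]
side brush [(array([349. , 214.7]), 0.56)]
side scoop [(array([204.1, 324.1]), 0.98)]
side fragment_mid []
top spare_lid_mid [(array([240.4, 223.5]), 0.59)]
top pick [(array([286.6, 224.3]), 0.53)]
top vertebra_mid [(array([120.3, 180.2]), 0.88)]
top jar_mid [(array([354.9, 210.6]), 0.74)]
top brush [(array([354.8, 266.4]), 0.9)]
top scoop [(array([126.3, 261.1]), 0.56)]
top fragment_mid [(array([405.2, 188.8]), 0.76)]
```

View pics/f1.png

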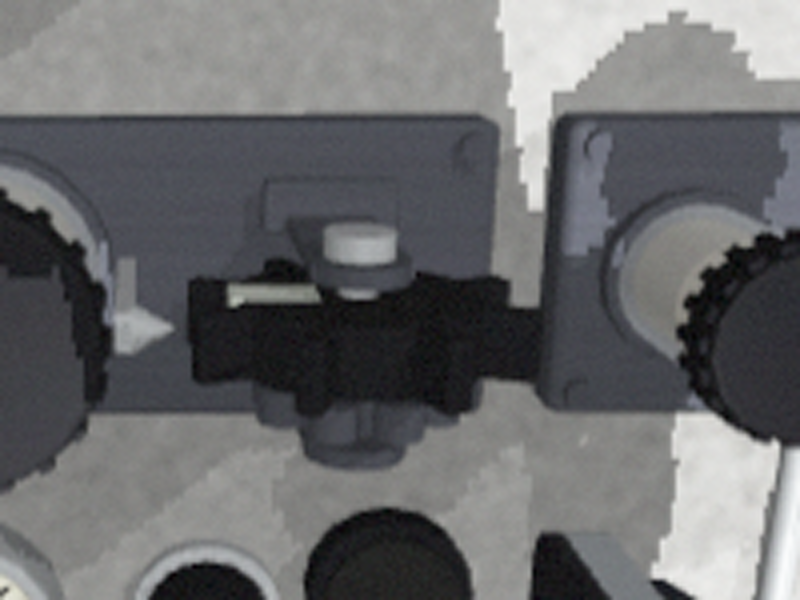

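View pics/side9c.png

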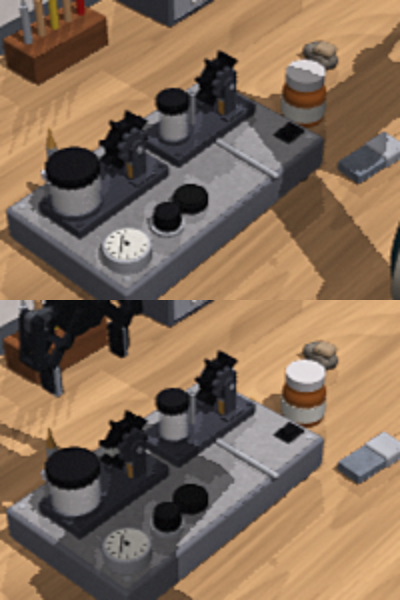

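View pics/side9.png

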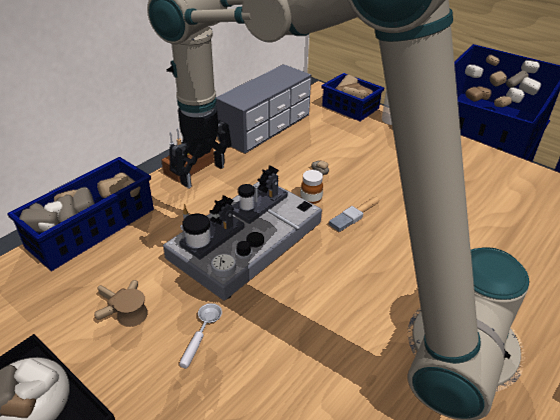

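```bash
python3 -c "
from rig import manip
print(manip.sign_off())"
```

```text
the job is handed in; nothing more can be done
None
```

I turned the wide tank's wheel (the left feeder) five clicks towards the tank, and its white line now stands at the steel pointer. I pushed each click with one open fingertip, without pinching, checked the line after each click, and handed the job in at about 16 s.

**Wheel:** after I lifted the finger straight up, the wrist picture shows the line lying level, facing the pointer. It did not run past.

**Forces:** the wrist force stayed at about 5 N or less in every reading between moves, and was near zero at the end. The fingers are clear, about 80 mm above the wheel.

**Narrow tank's wheel and loose things:** comparing the first and last side pictures by eye, I see no change in either. I did not measure shifts in millimetres, and I did not compare the final top picture with the first.

**Check that failed:** the network did not find the bone fragment in the last side picture. It did find it in the top picture, and I can see it in place in both side pictures. The network's side-view position for the pick (269, 177) was false, since the picture shows the pick lying where it was.

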